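Shift the bench gear drive into the marked slot

ROBOT

A 6-joint arm with a two-finger parallel gripper is mounted at the origin on a cart in front of the work surface, level with it; the furniture and walls round the work are solid. World frame = base frame: x ahead of the robot, y to its left, z up, the work surface at z = 0. Lengths are in mm, angles in rad, forces in N, time in s.
With the tool pointing down it reaches from about 300 to 775 mm from the base axis. Payload 14.6 kg.
Tool frame: the origin (TCP) lies between the finger pads; the fingertips stand manip.finger_overhang ahead of it and the grasp point (between the pads) lies 2 mm behind it (manip.finger_overhang is the distance from the TCP to the fingertips, in mm); z points along the fingers, y is the direction in which the jaws open and shut (so a half turn about z gives the same grasp; the last joint's range is limited). The gripper opens to 94 mm and grips with 3 to 60 N. Pads are 16 mm wide; open, the fingers measure 119 mm over their backs; the gripper's body (75 mm by 177 mm) begins 78 mm behind the grasp point.
Start: joints at [-1.205, 0.3, 1.521, -0, 1.321, -0.067], TCP at [230.67, -499.28, 222.446] pointing down, gripper open.
Joint ranges: [-3.03, 3.03], [-0.79, 2.21], [0.23, 2.52], [-1.04, 4.18], [0, 3.07], [-2.55, 2.55]. Speed limits (rad/s): [2.22, 2.22, 2.57, 3.14, 3.14, 3.14].

INTERFACE

Orientations are given as [roll, pitch, yaw] about the fixed x, y, z axes, in that order (R = Rz(yaw) Ry(pitch) Rx(roll)).
In Python, from cell import manip gives the robot as it stands.
- The arm moves only by the tool drive_tool, never from a script. Its argument "steps" is a list of rows, each an object with "delta_pos": the shift along the world's x, y, z in mm, a list of three; "yaw": the turn about the world's z in rad; "hand": the finger opening in mm, from 0 to 94. A call has 1 to 5 rows; each row shifts and turns the commanded pose from where the row before left it; what a row does not reach is not made up. A row lasts 1/12 s, in which the tool goes at most 41.7 mm and 7.16 degrees, less where a joint would pass 70% of its speed; a pose out of reach is approached as far as the arm can. A call is refused whole if a number of a shift passes 41.7 or a number of a turn 0.125, either way. A call with a gripper value outside its range is refused whole. The fingers move at their own pace and stop on an object; "squeeze" is the grip in N (left out, the last holds). Time passes only in rows, so rows that do not move let the fingers close. It gives the time, the measured TCP pose, the force and the opening at its end, in the units of the state.
- manip.read_state(): the state, without advancing time (a new reading comes with each control period).
- manip.camera(name): name is "side" or "top"; returns a dict with "frame" (420x560x3 uint8, red, green, blue), "range_z" (420x560 float32, mm along the optical axis (not along the pixel's ray), 0 where there is no reading), "intrinsics" (3x3 intrinsics, pixels), "dist_coeffs" ([k1, k2, p1, p2, k3] as OpenCV has them; the pictures are not rectified), "position" and "attitude" of the camera in the world. Camera axes: x right, y down, z forward; pixel columns grow to the right and rows downward; lengths in mm; the calibration is good to about 2 mm. A picture is of the moment at which its call begins.
- manip.sign_off(): hands the job in, once; it reports no verdict.
The state is a dict: "clock": time; "joints": joint angles; "qd": joint speeds; "effort": joint torques, N m; "eef_pos": TCP position; "eef_rot": TCP orientation; "wrist_force": force on the tool from outside, world axes, zero at the start; "moment": the same for the moment, N m; "finger_gap": finger opening in mm.
Only numpy, scipy, OpenCV 4.12 (cv2) and the standard library are available. Lean on these libraries where they do the work, as an engineer would, in place of code of your own. Each camera call takes 0.05 s, during which the arm holds its last target.

TASK

Change the gear of the bench drive: push its black ball-topped lever with the fingertips through the slotted gate (out of the slot it is in, across the middle channel, and in) until it is fully home in the corner slot that has the tall round peg standing beside its end. Only push the lever, from outside: never take it between the fingers, and do not force it hard against the gate. Leave the two bottles and the timer beside the drive standing where they are.

Things in the scene. Friction and masses are not known exactly. Their poses are not given: they have to be found in the camera images.
- drive_unit: Grey gear drive, fixed on the bench: foot 180 x 210 mm, 110 mm high, output shaft out of its far side. Origin: centre of its underside; x points to its far side (away from the robot at yaw 0), y to its left, z up. On top an aluminium gate plate, 132 (x) by 116 mm (y), 5 mm thick, top face 110 mm above the bench, with a double-H slot (see gate_center).
- gate_center (a point): Centre of the gate plate's top face; axes of drive_unit. A middle channel runs along y through it, crossed by three straight columns along x at y = -24.5, 0 and +24.5 mm: six slots, near and far in each column. Channel and columns are 14 mm wide; columns end 30 mm before and behind the centre; corners between channel and slots are rounded, 5 mm radius.
- selector_lever: Lever: 10 mm steel rod with black ball knob on top. Tilts about a pivot inside the drive. Origin: the pivot, 20 mm above the bench under the gate's centre; z runs up the lever. The rod meets the gate's walls (2 mm play each side). It stays where it is left (friction, about 2 N at the knob; no spring or detent), cannot be lifted. Starts in the near slot of the middle column.
- knob_center (a point): Centre of the ball knob, 32 mm in diameter, 165 mm from the pivot: 185 mm above the bench when upright, about 12 mm lower in a corner slot. In the drive's axes the knob is at about (0, 0) when upright, y = +/-43 mm where the middle channel meets the outer columns, and x = +/-43, y = +/-43 mm when fully home in a corner slot.
- lever_at_gate (a point): The point of the lever's axis 90 mm from the pivot, about where it passes through the gate plate.
- tilt_fore (a joint): Lever's tilt along the drive's x, rad: 0 upright (in the middle channel), positive to the far side; the slots' ends stop it at about +/-0.27.
- tilt_side (a joint): Lever's tilt along the drive's y, rad: 0 in the middle column, positive to the left; about +/-0.27 in the outer columns.
- index_peg: Tall round steel peg, 18 mm in diameter, 28 mm high, fixed on the gate plate beyond the end of one of the four corner slots, in line with it (46 mm before or behind the gate's centre, 24.5 mm left or right): that slot is the one to select. Origin: centre of its underside, 110 mm above the bench. The other three corner slots have small flat plugs there (11 mm wide, 3 mm high).
- amber_bottle: Amber bottle with white cap, 41 mm in diameter, 85 mm high, loose, left of the drive. Origin: centre of its underside. To be left alone.
- small_bottle: Small amber bottle with black cap, 29 mm in diameter, 64 mm high, loose, right of the drive. Origin: centre of its underside. To be left alone.
- bench_timer: White bench timer, 26 x 64 x 60 mm, loose, in front of the drive. Origin: centre of its underside. To be left alone.

How it is judged:
By the outcome, as a careful person would: the job done as asked, in the order asked, and still so for the second after the job is handed in, with the robot touching nothing.
It also fails if it takes over 48 s, if anything falls off the work surface, if the arm or the gripper's body presses on something with over 40 N, if the wrist force passes 120 N, or if a joint passes its speed limit or range.

## Working session

There is one attempt and no reset: what is moved stays moved. The work goes in short steps, Python scripts to look and compute and a tool call to move; the robot and the scene stay as the last step left them, time stands still between calls to the robot, and variables do not carry over. Pictures are saved under pics/ and viewed, and the job is handed in when it is done.

Besides the shell and the picture viewer there is one more tool, called by a JSON object that holds its "name" and its "arguments". drive_tool: Moves the arm, as the interface text tells. Its arguments: {"type":"object","properties":{"steps":{"type":"array"},"squeeze":{"type":"number"}},"required":["steps"]}

```bash
ls; mkdir -p pics
python3 - <<'E'
from cell import manip
import cv2,numpy as np
s=manip.read_state(); print(s, manip.finger_overhang)
for n in("side","top"):
    c=manip.camera(n); cv2.imwrite(f"pics/{n}0.png",c["frame"][:,:,::-1]); np.savez(f"{n}0.npz",**{k:np.array(v) for k,v in c.items()})
    print(n,c["intrinsics"],c["dist_coeffs"],c["position"],c["attitude"])
E
```

```text
pics
{'clock': 0.0, 'joints': array([-1.20459640e+00,  3.00459754e-01,  1.52161871e+00, -5.24655665e-06,
        1.32071311e+00, -6.66077902e-02]), 'qd': array([ 0.00091126,  0.00222868, -0.00101028,  0.00026399, -0.00167156,
       -0.00015328]), 'effort': array([ 1.00598871e-03, -5.31800330e+01, -3.52738130e+01,  7.08859228e-02,
        2.43563071e-02, -1.23490154e-04]), 'eef_pos': array([ 230.57991624, -499.04373981,  221.87662935]), 'eef_rot': array([-3.14039604e+00, -7.47284593e-05,  4.32808977e-01]), 'wrist_force': array([-0.57283503,  0.46926619,  0.26527231]), 'moment': array([ 0.02855894,  0.00325672, -0.00801263]), 'finger_gap': 93.96182753515764} 17.0
side [[413.0885927    0.         272.41728383]
 [  0.         413.0885927  211.51354273]
 [  0.           0.           1.        ]] [-0.03480584  0.          0.          0.          0.        ] [366.31932849 688.10587916 554.83711724] [-2.09818618 -0.01037018 -2.96388561]
top [[539.88626706   0.         281.04914619]
 [  0.         539.88626706 204.07093242]
 [  0.           0.           1.        ]] [0.00880432 0.         0.         0.         0.        ] [ 440.48968977  -46.79843205 1130.01282996] [-3.06974125  0.02012242 -1.59632793]
```

View pics/top0.png

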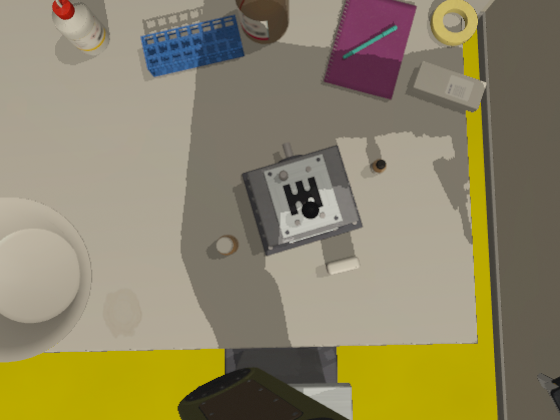

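View pics/side0.png

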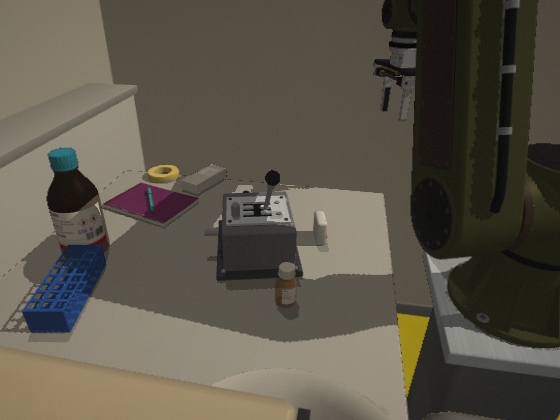

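The drive is near (302,200) in the top view, with the lever knob at (310,210). The tall peg seems to be at (283,175), the far-left corner. Next I'll zoom in and measure.

```bash
cat > h.py <<'E'
import numpy as np,cv2
from scipy.spatial.transform import Rotation as R
def load(n,i=0): return dict(np.load(f"{n}{i}.npz"))
def snap(n,i):
    from cell import manip
    c=manip.camera(n); c={k:np.array(v) for k,v in c.items()}
    np.savez(f"{n}{i}.npz",**c); cv2.imwrite(f"pics/{n}{i}.png",c["frame"][:,:,::-1]); return c
def ray(c,uv):
    p=cv2.undistortPoints(np.array(uv,float).reshape(-1,1,2),c["intrinsics"],c["dist_coeffs"]).reshape(-1,2)
    d=np.c_[p,np.ones(len(p))]
    return d@R.from_euler("xyz",c["attitude"]).as_matrix().T
def plane(c,uv,z):
    d=ray(c,uv); o=c["position"]; return o+d*((z-o[2])/d[:,2])[:,None]
def proj(c,P):
    M=R.from_euler("xyz",c["attitude"]).as_matrix()
    q=(np.atleast_2d(P)-c["position"])@M
    return cv2.projectPoints(q,np.zeros(3),np.zeros(3),c["intrinsics"],c["dist_coeffs"])[0].reshape(-1,2)
def cloud(c):
    h,w=c["range_z"].shape; u,v=np.meshgrid(np.arange(w),np.arange(h))
    d=ray(c,np.c_[u.ravel(),v.ravel()]); return (c["position"]+d*c["range_z"].reshape(-1,1)).reshape(h,w,3)
def crop(i,n,x0,y0,x1,y1,s):
    f=cv2.imread(f"pics/{n}{i}.png")[y0:y1,x0:x1]; cv2.imwrite(f"pics/{n}{i}_c.png",cv2.resize(f,None,fx=s,fy=s,interpolation=cv2.INTER_CUBIC))
E
python3 - <<'E'
from h import *
crop(0,"top",230,130,400,290,4.5); crop(0,"side",200,150,340,310,3.7)
c=load("top"); P=cloud(c)
z=P[...,2]
print("bench z",np.median(z[100:140,200:230]))
print(z[200:212:3,296:326:3].round())
m=((z>103)&(z<117)); m[:130]=0;m[260:]=0;m[:,:230]=0;m[:,370:]=0
q=P[m][:,:2]; r=cv2.minAreaRect(q.astype(np.float32)); print("box",r,m.sum())
m=((z>20)&(z<104)|(z>104)); m[:130]=0;m[260:]=0;m[:,:240]=0;m[:,362:]=0
E
```

```text
bench z 0.6541268342257354
[[105. 101. 108. 104. 105. 109. 103.  99. 103. 109.]
 [112. 111. 102. 184. 191. 193. 191. 105. 107. 111.]
 [103. 113. 112. 193. 194. 194. 195. 194. 105. 104.]
 [105. 113. 185. 193. 198. 197. 196. 191. 108. 113.]]
box ((528.4474487304688, -69.89785766601562), (149.63722229003906, 179.56398010253906), 15.195249557495117) 6451
```

View pics/top0_c.png

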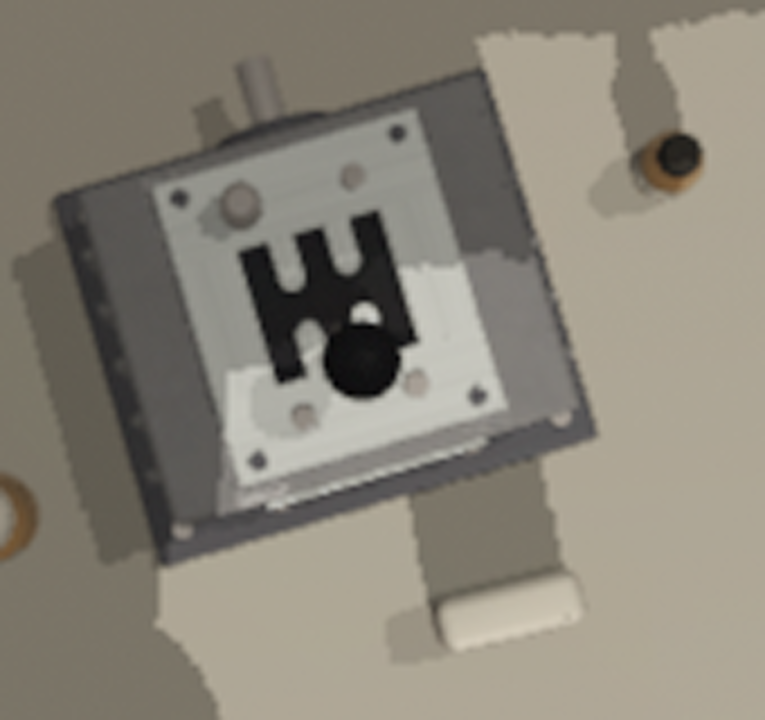

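View pics/side0_c.png

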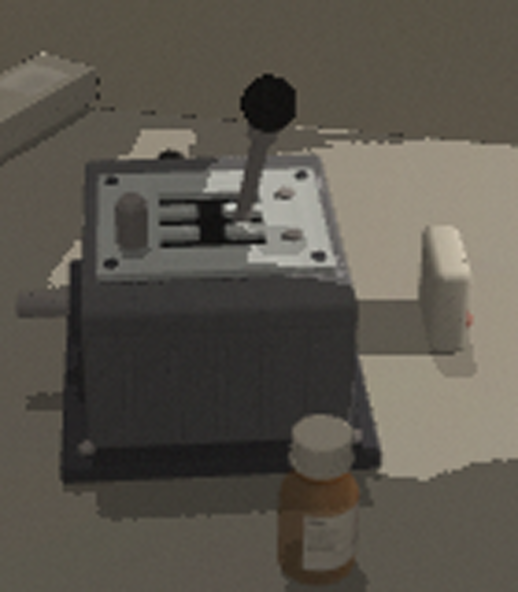

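The tall peg is at crop (240,205), at the far end of the left column, and the other three positions have flat plugs. Target is far-left. I'll take the gate frame from the four plate screws.

Run:
```python
from h import *
c=load("top")
f=lambda a:np.array(a,float)/4.5+np.array([230,130])
S=plane(c,f([(180,198),(397,133),(477,397),(258,460)]),110)[:,:2]  # FL FR NR NL
print(S.round(1)); ctr=S.mean(0)
dx=(S[0]+S[1]-S[2]-S[3])/2; dy=(S[0]+S[3]-S[1]-S[2])/2
print("ctr",ctr,np.linalg.norm(dx),np.linalg.norm(dy),"yaw",np.arctan2(dx[1],dx[0]),np.arctan2(-dy[0],dy[1]))
pl=plane(c,f([(352,177),(415,382),(303,415)]),113)[:,:2]; pg=plane(c,f([(240,205)]),138)[:,:2]
yaw=(np.arctan2(dx[1],dx[0])+np.arctan2(-dy[0],dy[1]))/2
M=np.array([[np.cos(yaw),-np.sin(yaw)],[np.sin(yaw),np.cos(yaw)]])
print("drive-frame plugs/peg",((np.r_[pl,pg]-ctr)@M).round(1))
k=plane(c,f([(361,361)]),181)[:,:2]; print("knob",k,((k-ctr)@M).round(1))
P=cloud(c); m=P[...,2]>170; m[:190]=0;m[230:]=0;m[:,:290]=0;m[:,330:]=0
print("knob cloud",P[m].mean(0),m.sum(),np.percentile(P[m],[2,98],axis=0))
# side
cs=load("side"); g=cs["frame"][150:215,240:300].max(2); 
Kuv=np.array([200,150])+np.array([269,103])/3.7
# triangulate
o1,d1=c["position"],ray(c,f([(361,361)]))[0]; o2,d2=cs["position"],ray(cs,[Kuv])[0]
A=np.c_[d1,-d2]; t=np.linalg.lstsq(A,o2-o1,rcond=None)[0]; print("tri",o1+d1*t[0],o2+d2*t[1])
Q=cloud(c)
for nm,sl in (("timer",(slice(255,280),slice(322,365))),("small",(slice(155,178),slice(366,392))),("amber",(slice(230,262),slice(210,242)))):
    q=Q[sl]; q=q[q[...,2]>30]; print(nm,np.percentile(q,[2,98],axis=0).round(0).tolist())
```

```text
[[ 572.3   -8.6]
 [ 597.4 -101.1]
 [ 484.9 -131.1]
 [ 460.9  -38.6]]
ctr [528.86893109 -69.85876099] 115.98637769951054 95.6753856240558 yaw 0.26227731428053225 0.2593810716826921
drive-frame plugs/peg [[ 45.3 -24. ]
 [-45.  -24.6]
 [-45.   24.3]
 [ 44.2  25.1]]
knob [[497.04308463 -80.4886521 ]] [[-33.5  -2.1]]
knob cloud [494.55773168 -79.2114853  224.52135192] 268 [[ 440.48968977  -93.96674961  184.26990782]
 [ 510.73274073  -46.79843205 1130.01282996]]
tri [496.98869656 -80.45625182 181.91267681] [499.74875556 -80.04963983 182.06271889]
timer [[379.0, -176.0, 40.0], [408.0, -116.0, 64.0]]
small [[578.0, -241.0, 31.0], [604.0, -215.0, 68.0]]
amber [[422.0, 65.0, 36.0], [458.0, 98.0, 89.0]]
```

{"name": "drive_tool", "arguments": {"steps": [{"delta_pos": [18, 32, 0], "yaw": -0.04, "hand": 0}, {"delta_pos": [18, 32, 0], "yaw": -0.04, "hand": 0}, {"delta_pos": [18, 32, 0], "yaw": -0.04, "hand": 0}, {"delta_pos": [18, 32, 0], "yaw": -0.04, "hand": 0}, {"delta_pos": [18, 32, 0], "yaw": -0.01, "hand": 0}], "squeeze": 10}}

```text
clock: 0.52
eef_pos: [321.0, -337.6, 222.2]
eef_rot: [-3.141, 0.0, 0.26]
wrist_force: [0.6, -0.1, 0.6]
finger_gap: 64.0
```

{"name": "drive_tool", "arguments": {"steps": [{"delta_pos": [18, 32, 0], "yaw": 0, "hand": 0}, {"delta_pos": [18, 32, 0], "yaw": 0, "hand": 0}, {"delta_pos": [18, 32, 0], "yaw": 0, "hand": 0}, {"delta_pos": [18, 32, 0], "yaw": 0, "hand": 0}, {"delta_pos": [18, 32, 0], "yaw": 0, "hand": 0}]}}

```text
clock: 0.93
eef_pos: [411.1, -177.5, 222.4]
eef_rot: [-3.142, 0.0, 0.263]
wrist_force: [0.3, 0.1, 0.3]
finger_gap: 31.2
```

{"name": "drive_tool", "arguments": {"steps": [{"delta_pos": [13, 29, 0], "yaw": 0, "hand": 0}, {"delta_pos": [13, 29, 0], "yaw": 0, "hand": 0}, {"delta_pos": [14, 29, 0], "yaw": 0, "hand": 0}, {"delta_pos": [0, 0, 0], "yaw": 0, "hand": 0}, {"delta_pos": [0, 0, 0], "yaw": 0, "hand": 0}]}}

```text
clock: 1.35
eef_pos: [450.8, -91.2, 222.1]
eef_rot: [-3.141, 0.001, 0.266]
wrist_force: [0.3, -0.5, -0.1]
finger_gap: 0.7
```

{"name": "drive_tool", "arguments": {"steps": [{"delta_pos": [0, 0, -14], "yaw": 0, "hand": 0}, {"delta_pos": [0, 0, -14], "yaw": 0, "hand": 0}, {"delta_pos": [0, 0, -14], "yaw": 0, "hand": 0}, {"delta_pos": [0, 0, 0], "yaw": 0, "hand": 0}]}}

```text
clock: 1.68
eef_pos: [449.3, -93.0, 178.1]
eef_rot: [-3.14, 0.003, 0.262]
wrist_force: [-0.0, -0.4, 0.4]
finger_gap: 0.5
```

Run:
```python
from h import *
snap("side",1); snap("top",1)
a=cv2.imread("pics/side1.png")[120:300,180:380]; b=cv2.imread("pics/top1.png")[130:310,220:420]
cv2.imwrite("pics/b1.png",cv2.resize(np.hstack([a,b]),None,fx=2,fy=2,interpolation=2))
```

```text
(no output)
```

View pics/b1.png

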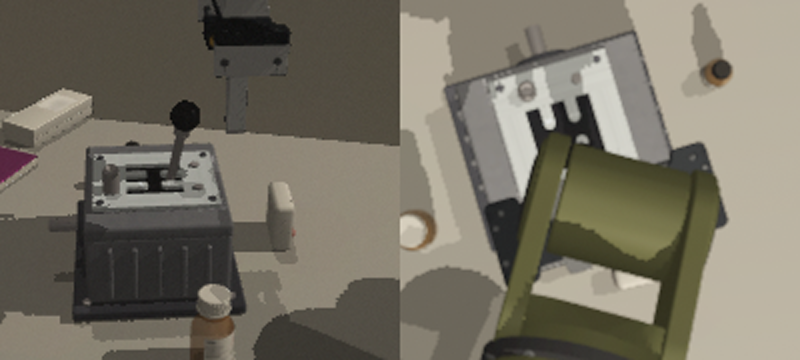

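The side view shows the closed fingers behind the knob, with the tips near knob height. Now pushing along drive +x.

{"name": "drive_tool", "arguments": {"steps": [{"delta_pos": [9.7, 2.6, 0], "yaw": 0, "hand": 0}, {"delta_pos": [9.7, 2.6, 0], "yaw": 0, "hand": 0}, {"delta_pos": [5.8, 1.5, 0], "yaw": 0, "hand": 0}, {"delta_pos": [4.8, 1.3, 0], "yaw": 0, "hand": 0}, {"delta_pos": [0, 0, 0], "yaw": 0, "hand": 0}]}}

```text
clock: 2.2
eef_pos: [481.5, -84.0, 180.5]
eef_rot: [3.142, 0.0, 0.263]
wrist_force: [-1.5, 0.1, 0.7]
finger_gap: 0.4
```

{"name": "drive_tool", "arguments": {"steps": [{"delta_pos": [5.8, 1.5, 0], "yaw": 0, "hand": 0}, {"delta_pos": [5.8, 1.5, 0], "yaw": 0, "hand": 0}, {"delta_pos": [5.8, 1.5, 0], "yaw": 0, "hand": 0}, {"delta_pos": [5.8, 1.5, 0], "yaw": 0, "hand": 0}, {"delta_pos": [0, 0, 0], "yaw": 0, "hand": 0}]}}

```text
clock: 2.62
eef_pos: [504.7, -78.0, 180.3]
eef_rot: [-3.142, -0.0, 0.263]
wrist_force: [-0.7, 0.2, 0.8]
finger_gap: 0.6
```

Run:
```python
from h import *
c=snap("side",2)
a=c["frame"][120:300,180:380][:,:,::-1]
cv2.imwrite("pics/b2.png",cv2.resize(a,None,fx=3.5,fy=3.3,interpolation=2))
e=np.array([0.966*1,.257,0])
C=np.array([529,-70,0.]);ey=np.array([-.257,.966,0])
for x in(-10,0): print(x,proj(c,C+e*x+[0,0,185]))
```

```text
-10 [[262.78300255 177.27712958]]
0 [[257.96652922 177.40394445]]
```

View pics/b2.png

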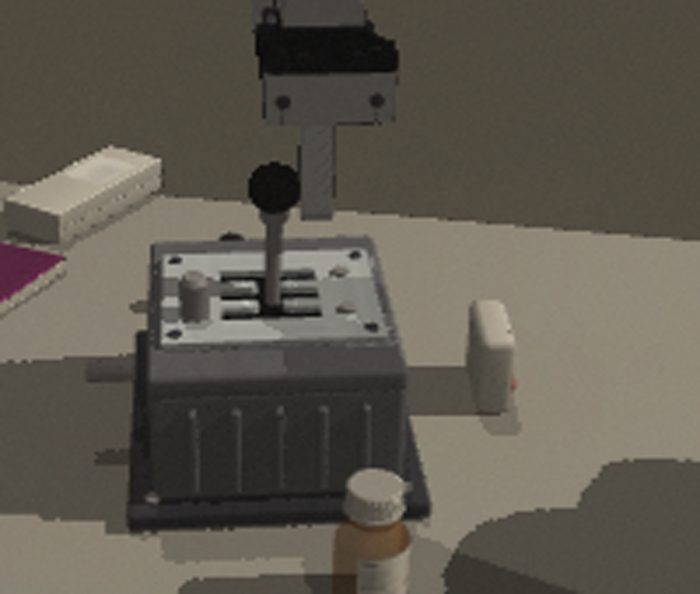

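The knob is upright at pixel (258,177), against a prediction of (258,177) for x=0, so the lever is in the middle channel. Going round to its right side.

{"name": "drive_tool", "arguments": {"steps": [{"delta_pos": [-19.3, -5.1, 0], "yaw": 0, "hand": 0}, {"delta_pos": [6.2, -23.5, 0], "yaw": 0, "hand": 0}, {"delta_pos": [6.3, -23.4, 0], "yaw": 0, "hand": 0}, {"delta_pos": [22, 5.9, 0], "yaw": 0, "hand": 0}, {"delta_pos": [22, 5.8, 0], "yaw": 0, "hand": 0}]}}

```text
clock: 3.08
eef_pos: [541.5, -119.8, 180.7]
eef_rot: [3.141, -0.001, 0.26]
wrist_force: [-0.7, 0.6, -1.0]
finger_gap: 0.2
```

{"name": "drive_tool", "arguments": {"steps": [{"delta_pos": [0, 0, 0], "yaw": 0, "hand": 0}, {"delta_pos": [0, 0, 0], "yaw": 0, "hand": 0}]}}

```text
clock: 3.25
eef_pos: [541.2, -118.4, 179.9]
eef_rot: [-3.141, 0.001, 0.263]
wrist_force: [-0.5, -0.3, 0.6]
finger_gap: 0.5
```

{"name": "drive_tool", "arguments": {"steps": [{"delta_pos": [-2.1, 7.7, 0], "yaw": 0, "hand": 0}, {"delta_pos": [-2.1, 7.7, 0], "yaw": 0, "hand": 0}, {"delta_pos": [-1.5, 5.8, 0], "yaw": 0, "hand": 0}, {"delta_pos": [-1.3, 4.8, 0], "yaw": 0, "hand": 0}, {"delta_pos": [-1.3, 4.8, 0], "yaw": 0, "hand": 0}]}}

```text
clock: 3.67
eef_pos: [532.5, -87.2, 180.9]
eef_rot: [3.141, -0.001, 0.263]
wrist_force: [-0.6, -2.7, 0.7]
finger_gap: 0.5
```

{"name": "drive_tool", "arguments": {"steps": [{"delta_pos": [-1.3, 4.8, 0], "yaw": 0, "hand": 0}, {"delta_pos": [-1.3, 4.8, 0], "yaw": 0, "hand": 0}, {"delta_pos": [-1.3, 4.8, 0], "yaw": 0, "hand": 0}, {"delta_pos": [-1.3, 4.8, 0], "yaw": 0, "hand": 0}, {"delta_pos": [0, 0, 0], "yaw": 0, "hand": 0}]}}

```text
clock: 4.08
eef_pos: [527.3, -67.8, 180.3]
eef_rot: [-3.141, 0.0, 0.263]
wrist_force: [-0.3, -0.6, -0.1]
finger_gap: 0.6
```

{"name": "drive_tool", "arguments": {"steps": [{"delta_pos": [-1.0, 3.9, 0], "yaw": 0, "hand": 0}, {"delta_pos": [-0.8, 2.9, 0], "yaw": 0, "hand": 0}, {"delta_pos": [-0.5, 1.9, 0], "yaw": 0, "hand": 0}, {"delta_pos": [-0.3, 1.0, 0], "yaw": 0, "hand": 0}]}}

```text
clock: 4.42
eef_pos: [524.9, -58.7, 180.4]
eef_rot: [-3.142, 0.0, 0.263]
wrist_force: [0.4, -2.1, -1.4]
finger_gap: 0.3
```

{"name": "drive_tool", "arguments": {"steps": [{"delta_pos": [-0.3, 1.0, 0], "yaw": 0, "hand": 0}, {"delta_pos": [0, 0, 0], "yaw": 0, "hand": 0}]}}

```text
clock: 4.58
eef_pos: [524.6, -57.8, 180.4]
eef_rot: [-3.142, 0.0, 0.263]
wrist_force: [-0.3, -2.1, -0.6]
finger_gap: 0.3
```

Run:
```python
from h import *
from cell import manip
print(manip.read_state()["wrist_force"])
c=snap("side",3)
a=c["frame"][120:300,180:380][:,:,::-1]
cv2.imwrite("pics/b3.png",cv2.resize(a,None,fx=3.5,fy=3.3,interpolation=2))
e=np.array([0.966*1,.257,0])
C=np.array([529,-70,0.]);ey=np.array([-.257,.966,0])
for x,y in((0,43),(0,38),(10,43)): print(x,y,(proj(c,C+e*x+ey*y+[0,0,20+np.sqrt(165**2-y*y)])-[180,120])*[3.5,3.3])
```

```text
[-0.31718921 -2.08837387 -0.58663581]
0 43 [[276.88888919 228.7373061 ]]
0 38 [[276.39961534 223.10979193]]
10 43 [[259.30134355 229.21023771]]
```

View pics/b3.png

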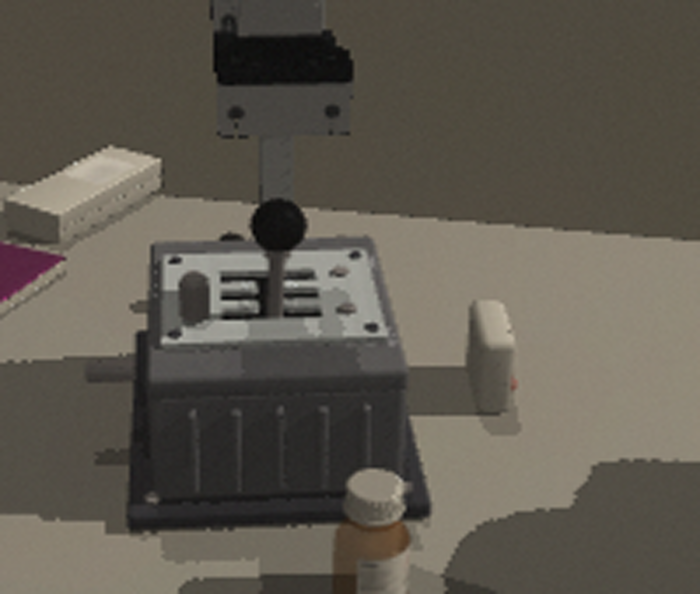

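The knob is at (278,224), so y is about 40. I'll nudge it a little further to line up with the column.

{"name": "drive_tool", "arguments": {"steps": [{"delta_pos": [-0.3, 1.0, 0], "yaw": 0, "hand": 0}, {"delta_pos": [0, 0, 0], "yaw": 0, "hand": 0}]}}

```text
clock: 4.8
eef_pos: [524.4, -56.9, 180.4]
eef_rot: [3.142, -0.0, 0.263]
wrist_force: [0.3, -2.0, -1.2]
finger_gap: 0.4
```

{"name": "drive_tool", "arguments": {"steps": [{"delta_pos": [-0.3, 1.0, 0], "yaw": 0, "hand": 0}, {"delta_pos": [0, 0, 0], "yaw": 0, "hand": 0}]}}

```text
clock: 4.97
eef_pos: [524.0, -55.8, 180.4]
eef_rot: [-3.142, 0.0, 0.263]
wrist_force: [0.9, -1.3, -0.4]
finger_gap: 0.0
```

{"name": "drive_tool", "arguments": {"steps": [{"delta_pos": [3.9, -14.5, 0], "yaw": 0, "hand": 0}, {"delta_pos": [-21.2, -5.6, -2], "yaw": 0, "hand": 0}, {"delta_pos": [-21.3, -5.7, -2], "yaw": 0, "hand": 0}, {"delta_pos": [-5.5, 20.8, 0], "yaw": 0, "hand": 0}, {"delta_pos": [-5.5, 20.7, 0], "yaw": 0, "hand": 0}]}}

```text
clock: 5.38
eef_pos: [473.7, -40.4, 176.5]
eef_rot: [-3.141, -0.0, 0.26]
wrist_force: [0.3, 0.3, 0.0]
finger_gap: 0.6
```

{"name": "drive_tool", "arguments": {"steps": [{"delta_pos": [0, 0, 0], "yaw": 0, "hand": 0}, {"delta_pos": [0, 0, 0], "yaw": 0, "hand": 0}]}}

```text
clock: 5.55
eef_pos: [474.5, -39.7, 176.8]
eef_rot: [3.142, -0.001, 0.264]
wrist_force: [0.9, 0.2, -0.6]
finger_gap: 0.7
```

{"name": "drive_tool", "arguments": {"steps": [{"delta_pos": [8.7, 2.3, 0], "yaw": 0, "hand": 0}, {"delta_pos": [6.8, 1.8, 0], "yaw": 0, "hand": 0}, {"delta_pos": [4.8, 1.3, 0], "yaw": 0, "hand": 0}, {"delta_pos": [4.8, 1.3, 0], "yaw": 0, "hand": 0}, {"delta_pos": [4.8, 1.3, 0], "yaw": 0, "hand": 0}]}}

```text
clock: 5.97
eef_pos: [504.9, -32.3, 176.2]
eef_rot: [-3.141, 0.001, 0.263]
wrist_force: [-1.7, -0.0, 1.2]
finger_gap: 0.7
```

{"name": "drive_tool", "arguments": {"steps": [{"delta_pos": [4.8, 1.3, 0], "yaw": 0, "hand": 0}, {"delta_pos": [4.8, 1.3, 0], "yaw": 0, "hand": 0}, {"delta_pos": [4.8, 1.3, 0], "yaw": 0, "hand": 0}, {"delta_pos": [0, 0, 0], "yaw": 0, "hand": 0}]}}

```text
clock: 6.3
eef_pos: [519.4, -28.1, 176.2]
eef_rot: [-3.142, 0.0, 0.263]
wrist_force: [-0.1, -1.0, -0.4]
finger_gap: 0.5
```

{"name": "drive_tool", "arguments": {"steps": [{"delta_pos": [3.9, 1.0, 0], "yaw": 0, "hand": 0}, {"delta_pos": [3.9, 1.0, 0], "yaw": 0, "hand": 0}, {"delta_pos": [2.9, 0.8, 0], "yaw": 0, "hand": 0}, {"delta_pos": [0, 0, 0], "yaw": 0, "hand": 0}]}}

```text
clock: 6.63
eef_pos: [529.8, -25.3, 176.3]
eef_rot: [-3.141, 0.0, 0.263]
wrist_force: [-1.0, -0.6, -0.2]
finger_gap: 0.7
```

{"name": "drive_tool", "arguments": {"steps": [{"delta_pos": [1.9, 0.5, 0], "yaw": 0, "hand": 0}, {"delta_pos": [1.0, 0.3, 0], "yaw": 0, "hand": 0}, {"delta_pos": [0, 0, 0], "yaw": 0, "hand": 0}]}}

```text
clock: 6.88
eef_pos: [532.5, -24.6, 176.4]
eef_rot: [-3.142, -0.0, 0.263]
wrist_force: [-2.1, -0.5, -0.8]
finger_gap: 0.5
```

{"name": "drive_tool", "arguments": {"steps": [{"delta_pos": [1.0, 0.3, 0], "yaw": 0, "hand": 0}, {"delta_pos": [0, 0, 0], "yaw": 0, "hand": 0}]}}

```text
clock: 7.05
eef_pos: [533.4, -24.4, 176.5]
eef_rot: [-3.142, -0.0, 0.263]
wrist_force: [-2.2, -0.2, -0.2]
finger_gap: 0.4
```

{"name": "drive_tool", "arguments": {"steps": [{"delta_pos": [1.0, 0.3, 0], "yaw": 0, "hand": 0}, {"delta_pos": [0, 0, 0], "yaw": 0, "hand": 0}]}}

```text
clock: 7.22
eef_pos: [534.5, -24.1, 176.5]
eef_rot: [-3.142, -0.0, 0.263]
wrist_force: [-1.3, -0.3, -0.7]
finger_gap: 0.3
```

{"name": "drive_tool", "arguments": {"steps": [{"delta_pos": [1.0, 0.3, 0], "yaw": 0, "hand": 0}, {"delta_pos": [0, 0, 0], "yaw": 0, "hand": 0}]}}

```text
clock: 7.38
eef_pos: [535.5, -23.8, 176.4]
eef_rot: [3.142, -0.0, 0.263]
wrist_force: [-1.6, -1.3, -1.1]
finger_gap: 0.4
```

{"name": "drive_tool", "arguments": {"steps": [{"delta_pos": [1.0, 0.3, 0], "yaw": 0, "hand": 0}, {"delta_pos": [0, 0, 0], "yaw": 0, "hand": 0}]}}

```text
clock: 7.55
eef_pos: [536.5, -23.5, 176.5]
eef_rot: [3.142, -0.0, 0.263]
wrist_force: [-0.7, -0.3, -1.2]
finger_gap: 0.3
```

{"name": "drive_tool", "arguments": {"steps": [{"delta_pos": [0.5, 0.1, 0], "yaw": 0, "hand": 0}, {"delta_pos": [0, 0, 0], "yaw": 0, "hand": 0}]}}

```text
clock: 7.72
eef_pos: [536.9, -23.4, 176.4]
eef_rot: [-3.142, 0.0, 0.263]
wrist_force: [-1.6, -0.8, -0.3]
finger_gap: 0.5
```

{"name": "drive_tool", "arguments": {"steps": [{"delta_pos": [0.5, 0.1, 0], "yaw": 0, "hand": 0}, {"delta_pos": [0, 0, 0], "yaw": 0, "hand": 0}]}}

```text
clock: 7.88
eef_pos: [537.4, -23.3, 176.4]
eef_rot: [-3.142, 0.0, 0.263]
wrist_force: [-1.5, 0.1, -1.2]
finger_gap: 0.1
```

Run:
```python
from h import *
c=snap("side",4)
a=c["frame"][120:300,180:380][:,:,::-1]
cv2.imwrite("pics/b4.png",cv2.resize(a,None,fx=3.5,fy=3.3,interpolation=2))
e=np.array([0.966*1,.257,0])
C=np.array([529,-70,0.]);ey=np.array([-.257,.966,0])
for x,y in((43,43),(38,43)): print(x,y,(proj(c,C+e*x+ey*y+[0,0,20+np.sqrt(165**2-y*y-x*x)])-[180,120])*[3.5,3.3])
```

```text
43 43 [[201.37965933 239.51793519]]
38 43 [[210.12824978 237.33981151]]
```

View pics/b4.png

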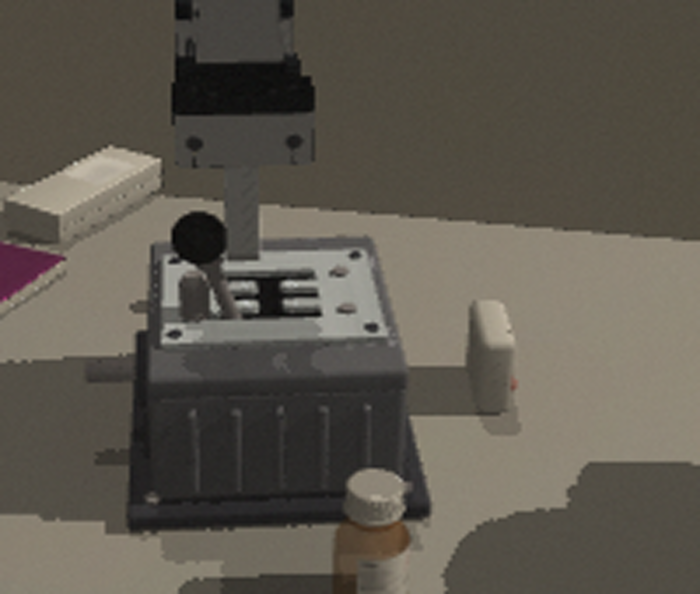

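The knob is at (200,237), about the home position, but I haven't felt the end stop yet. Continuing gently until the force rises.

{"name": "drive_tool", "arguments": {"steps": [{"delta_pos": [0.6, 0.2, 0], "yaw": 0, "hand": 0}, {"delta_pos": [0, 0, 0], "yaw": 0, "hand": 0}]}}

```text
clock: 8.1
eef_pos: [537.9, -23.1, 176.4]
eef_rot: [-3.142, 0.0, 0.263]
wrist_force: [-2.0, -1.4, -2.0]
finger_gap: 0.8
```

{"name": "drive_tool", "arguments": {"steps": [{"delta_pos": [0.6, 0.2, 0], "yaw": 0, "hand": 0}, {"delta_pos": [0, 0, 0], "yaw": 0, "hand": 0}]}}

```text
clock: 8.27
eef_pos: [538.4, -22.9, 176.3]
eef_rot: [-3.141, 0.001, 0.263]
wrist_force: [-3.5, -1.4, -0.3]
finger_gap: 0.8
```

{"name": "drive_tool", "arguments": {"steps": [{"delta_pos": [0.5, 0.1, 0], "yaw": 0, "hand": 0}, {"delta_pos": [0, 0, 0], "yaw": 0, "hand": 0}]}}

```text
clock: 8.43
eef_pos: [538.8, -22.9, 176.3]
eef_rot: [-3.141, 0.001, 0.263]
wrist_force: [-6.3, -2.9, -1.3]
finger_gap: 0.5
```

The end stop gave a rising force of about 7 N. Now I'll back off and check.

{"name": "drive_tool", "arguments": {"steps": [{"delta_pos": [-9.7, -2.6, 0], "yaw": 0, "hand": 0}, {"delta_pos": [-19.3, -5.2, 0], "yaw": 0, "hand": 0}, {"delta_pos": [-19.3, -5.2, 20], "yaw": 0, "hand": 0}, {"delta_pos": [-19, -5, 30], "yaw": 0, "hand": 0}, {"delta_pos": [-10, -30, 20], "yaw": 0, "hand": 0}]}}

```text
clock: 8.85
eef_pos: [461.0, -69.0, 248.9]
eef_rot: [3.141, -0.003, 0.266]
wrist_force: [1.0, -0.5, 0.5]
finger_gap: 0.7
```

{"name": "drive_tool", "arguments": {"steps": [{"delta_pos": [-18, -35, 0], "yaw": 0, "hand": 0}, {"delta_pos": [-18, -35, 0], "yaw": 0, "hand": 0}, {"delta_pos": [-18, -35, 0], "yaw": 0, "hand": 0}, {"delta_pos": [-18, -35, 0], "yaw": 0, "hand": 0}, {"delta_pos": [-15, -35, 0], "yaw": 0, "hand": 0}]}}

```text
clock: 9.27
eef_pos: [373.8, -247.3, 247.2]
eef_rot: [3.14, -0.002, 0.263]
wrist_force: [1.2, 0.5, 1.0]
finger_gap: 0.4
```

{"name": "drive_tool", "arguments": {"steps": [{"delta_pos": [-10, -35, 0], "yaw": 0, "hand": 0}, {"delta_pos": [-10, -35, 0], "yaw": 0, "hand": 0}, {"delta_pos": [-10, -35, 0], "yaw": 0, "hand": 0}, {"delta_pos": [-10, -35, 0], "yaw": 0, "hand": 0}, {"delta_pos": [0, 0, 0], "yaw": 0, "hand": 0}]}}

```text
clock: 9.68
eef_pos: [333.2, -390.3, 246.4]
eef_rot: [3.14, -0.0, 0.259]
wrist_force: [0.2, -0.1, -1.4]
finger_gap: 0.7
```

Run:
```python
from h import *
s=snap("side",5); t=snap("top",5)
a=cv2.imread("pics/side5.png")[120:310,180:360]; b=cv2.imread("pics/top5.png")[120:310,210:400]
cv2.imwrite("pics/b5.png",cv2.resize(np.hstack([a,b]),None,fx=2.1,fy=2.9,interpolation=2))
uv=[]
for c,(x0,y0,x1,y1) in((s,(225,175,250,205)),(t,(275,160,310,200))):
    g=(c["frame"].max(2)<28).astype(np.uint8)[y0:y1,x0:x1]
    n,l,st,ce=cv2.connectedComponentsWithStats(g); print(st[1:].tolist(),(ce[1:]+[x0,y0]).round(1).tolist())
C=np.array([529,-70,0.]);e=np.array([0.966,.257,0]);ey=np.array([-.257,.966,0])
for x in (38,43):
  P=C+e*x+ey*43+[0,0,20+np.sqrt(165**2-43**2-x*x)]
  print(x,proj(s,P),proj(t,P))
```

```text
[[4, 10, 15, 15, 179]] [[235.7, 192.0]]
[[0, 8, 7, 16, 84], [34, 35, 1, 1, 1], [22, 39, 1, 1, 1]] [[277.5, 175.9], [309.0, 195.0], [297.0, 199.0]]
38 [[240.0366428 191.921155 ]] [[274.43414082 179.07713006]]
43 [[237.53704552 192.58119248]] [[273.6714245  176.49333095]]
```

View pics/b5.png

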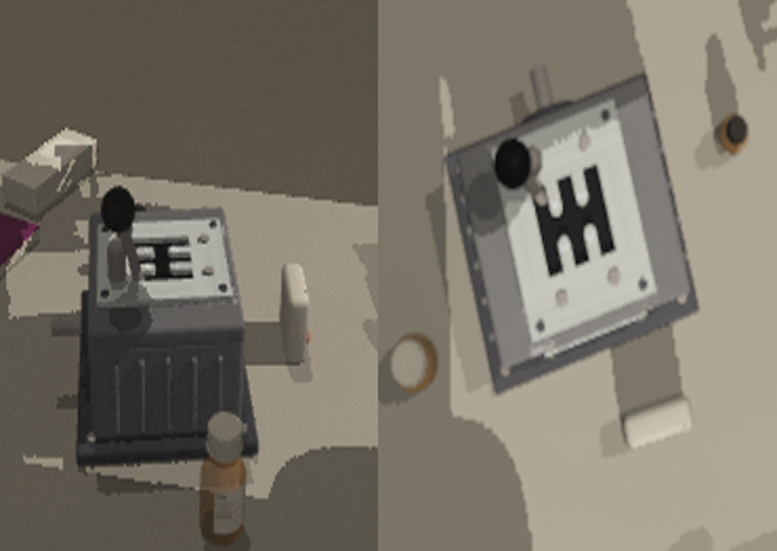

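The knob is at side (235.7,192) and about top (273.5,176). That matches home, or a touch past the predicted x=43. The bottles and timer haven't moved, so I'm handing in.

```bash
python3 -c "
from cell import manip
print(manip.sign_off())"
```

```text
the job is handed in; nothing more can be done
None
```

The lever is fully home in the far-left corner slot, the one with the tall peg beside its end. With the fingers closed, I pushed the knob out of the near-middle slot, left along the middle channel, then forward into the slot. I stopped when the wrist force rose to about 7 N at the slot's end; before that it had stayed under about 4 N.

- **Lever position:** after I backed the arm away, the side view put the knob about 2 pixels (4 mm) past the nominal home point. The top view agreed with home to about a pixel, judged by eye because the automatic mask was cut off at its crop edge.
- **Bottles and timer:** all three look to be standing where they were. I checked this by eye and did not re-measure them.
- **Time:** the job was handed in at about 10 s, with the robot touching nothing.

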